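# Squeeze the glued shingles on a model house roof

## Task

Take the brass-footed tamper and press it squarely onto the middle of the sprung, sloping front roof of the model house until the roof panel is fully home and lies true to its slope, and hold it there for about a second so the glue grabs. Then let the roof spring back and set the tamper down upright in the middle of the round cork mat, without ever letting it drop, and leave everything else on the bench where it is.

Things in the scene. Friction and masses are not known exactly. Their poses are not given: they have to be found in the camera images.
- tamper_mid (a point): Centre, half-way up, of the tamper: 95 mm tall, about 0.25 kg, at first upright on the bench. Flat round brass foot 56 mm in diameter, 12 mm thick; neck to 23 mm above its underside; then a dark wooden handle, 24 x 24 mm square (sides along this point's x and y), from 23 to 95 mm. z points from foot to handle; the underside is 47.5 mm below this point.
- roof_panel: Grey shingled front roof slope of the model house (dark walls, brick chimney on the back slope): flat, 90 mm (x, up the slope) by 120 mm (y), 6 mm thick. Origin: centre of its upper face; z: its outward normal, 30 degrees from vertical towards the robot's side. Sprung: it sinks along -z and rocks up to 7 degrees about its x and y (2.5 N m/rad) if pressed out of square or off centre.
- roof_seat (a point): Fixed point of the house: the centre of the upper face of the roof panel when unpressed, about 102 mm above the bench. Same axes as the unpressed panel, but it neither sinks nor rocks: z is the true normal of the slope. Nothing of the house stands above the slope; the ridge is at +x.
- roof_travel (a joint): How far the roof panel is pressed in along the slope's normal, in m: 0 as sprung up, 0.010 at the solid stop (fully home). The spring pushes back with 4 N at first and 12 N at the stop.
- mat_top (a point): Centre of the upper face of the round cork mat, 90 mm in diameter, 6 mm thick, fixed flat on the bench; z up.
- horse: Bystander: brown toy horse, 75 mm long, 62 mm high, standing before the house; origin under its middle.
- tree: Bystander: green model tree, 52 mm wide, 95 mm high, standing by the cork mat; origin under its foot.
- glue: Bystander: glue bottle, 44 mm in diameter, 120 mm high; origin under its base.
- paint_a: Bystander: paint jar with a green cap, 38 mm in diameter, 45 mm high; origin under its base.
- paint_b: Bystander: paint jar with a red cap, 38 mm in diameter, 45 mm high; origin under its base.
- fence: Bystander: brown model fence on a green strip, 100 mm long (y), 26 mm high; origin under its middle.
- brush: Bystander: paint brush lying on the bench, along its x; origin under its middle.
Things that resemble listed ones, but are neither listed nor needed, are in the scene too. Leave any orange or red look-alike of the part that bears tamper_mid alone.

How it is judged:
On the way:
1. the tamper, square to the slope (4.5 degrees) and within 18 mm of its middle each way, presses the roof panel to within 1.5 mm of the stop, panel true within 3 degrees, for half a second (value of joint roof_travel above 0.0085 m and angle between the z axis of roof_panel and the z axis of roof_seat, either way round below 0.0524 rad and contact force between tamper and roof_panel above 5 N and angle between the z axis of tamper_mid and the z axis of roof_seat, either way round below 0.0785 rad and x of tamper_mid in the frame of roof_seat between -0.018 and 0.018 m and y of tamper_mid in the frame of roof_seat between -0.018 and 0.018 m), for 0.5 s.
At the end, for the whole second after the job is handed in: The tamper stands upright on its foot (within 4.5 degrees) on the cork mat, its centre within 18 mm of the mat's centre, at rest; the roof panel has sprung back to within 2 mm of the top of its travel (horizontal distance between tamper_mid and mat_top below 0.018 m and angle between tamper_mid's own z axis and vertical below 0.08 rad and z of tamper_mid in the frame of mat_top between 0.0435 and 0.0515 m and linear speed of tamper below 0.02 m/s and value of joint roof_travel below 0.002 m); the robot touches nothing.
It fails at once if the tamper falls: nothing touches it while it is more than 20 mm above where it stands (height (world z) of tamper_mid above 0.0735 m and contact force between tamper and anything else below 0.02 N).
It fails at once if the tamper is tipped over beyond 60 degrees (angle between tamper_mid's own z axis and vertical above 1.05 rad).
It fails at once if a bystander is moved by more than 20 mm (distance of any of horse, tree, glue, paint_a, paint_b, fence, brush from where it was at the start of the episode above 0.02 m).
It also fails if it takes over 48 s, if anything falls off the work surface, if the arm or the gripper's body presses on something with over 40 N, if the wrist force passes 120 N, or if a joint passes its speed limit or range.

## Robot

A 6-joint arm with a two-finger parallel gripper is mounted at the origin on the work surface. World frame = base frame: x ahead of the robot, y to its left, z up, the work surface at z = 0. Lengths are in m, angles in rad, forces in N, time in s.
With the tool pointing down it reaches from about 0.375 to 0.9 m from the base axis. Payload 3.1 kg.
Tool frame: the origin (TCP) lies between the finger pads; the fingertips stand 14 mm ahead of it and the grasp point (between the pads) lies 5 mm behind it (robot.finger_overhang is the distance from the TCP to the fingertips, in m); z points along the fingers, y is the line along which they close (so a half turn about z gives the same grasp; the last joint's range is limited). The gripper opens to 87 mm and grips with 3 to 60 N. Pads are 19 mm wide; open, the fingers measure 117 mm over their backs; the gripper's body (75 mm by 190 mm) begins 51 mm behind the grasp point.
Start: joints at [1.113, 0.527, 1.433, -0, 1.181, -0.178], TCP at [0.172, 0.601, 0.237] pointing down, gripper open.
Joint ranges: [-3.08, 3.08], [-0.75, 2.2], [0.22, 2.44], [-1.43, 4.57], [0, 2.65], [-2.85, 2.85]. Speed limits (rad/s): [2.79, 2.79, 3.14, 3.14, 3.14, 3.14].

## Interface

Orientations are given as a unit quaternion [x, y, z, w].
In Python, from rig import monitor, cams, workorder, robot gives the robot as it stands.
- The arm moves only by the tool send_rows, never from a script. Its argument "moves" is one flat list of numbers, 7 for each row, row after row: the opening, from 0 (shut) to 1 (fully open), then the shift along the world's x, y, z in cm, then the turn, a rotation vector about the world's x, y, z in rad. A call has 1 to 5 rows; each row is the pose to reach, as a shift and turn from the pose commanded when the call began; what a row does not reach only later rows make up. A row lasts 1/12 s, in which the tool goes at most 41.7 mm and 7.16 degrees, less where a joint would pass 70% of its speed; a pose out of reach is approached as far as the arm can. A call with a gripper value outside its range is refused whole. The fingers move at their own pace and stop on an object; "grip_force" is the grip in N (left out, the last holds). Time passes only in rows, so rows that repeat a pose let the fingers close. It gives the time, the measured TCP pose, the force, the opening and the grip force at its end, in the units of the state.
- monitor.get_obs(): the state, without advancing time (a new reading comes with each control period).
- cams.camera(name): name is "side" or "top" or "wrist"; returns a dict with "pixels" (480x640x3 uint8, blue, green, red), "range_z" (480x640 float32, m along the optical axis (not along the pixel's ray), 0 where there is no reading), "fovy" (degrees; the focal length in pixels is half the picture's height over the tangent of half this angle, whatever the lens; pixels are square), "cx", "cy" (the principal point, pixels), "dist_coeffs" ([k1, k2, p1, p2, k3] as OpenCV has them; the pictures are not rectified), "rvec" (rotation vector, rad) and "tvec" (3), from world to camera coordinates, as OpenCV has them; the wrist camera has in their place "hand_eye" (4x4, takes a point from camera to tool coordinates, whose origin is the TCP and whose axes are the flange's). Camera axes: x right, y down, z forward; pixel columns grow to the right and rows downward; lengths in m; the calibration is good to about 2 mm. A picture is of the moment at which its call begins: read the wrist's pose just before it.
- workorder.hand_in(): hands the job in; it is judged then, once.
The state is a dict: "time": time; "q": joint angles; "joint_velocities": joint speeds; "joint_torque": joint torques, N m; "position": TCP position; "tool_rot": TCP orientation; "ft_force": force on the tool from outside, world axes, zero at the start; "moment": the same for the moment, N m; "grip_width": finger opening in m; "grip_force": force on a finger pad.
Only numpy, scipy, OpenCV 4.12 (cv2) and the standard library are available. Lean on these libraries where they do the work, as an engineer would, in place of code of your own. Each camera call takes 0.05 s, during which the arm holds its last target. There are 200 camera calls.

## Working session

There is one attempt and no reset: what is moved stays moved. The work goes in short steps, Python scripts to look and compute and a tool call to move; the robot and the scene stay as the last step left them, time stands still between calls to the robot, and variables do not carry over. Pictures are saved under pics/ and viewed, at most 10 in all, crops included, and the job is handed in when it is done.

Besides the shell and the picture viewer there is one more tool, called after "Request:" as a command line: name --argument value ..., lists and objects as JSON in quotes. send_rows: Moves the arm, as the interface text tells. Its arguments: {"type":"object","properties":{"moves":{"type":"array","items":{"type":"number"}},"grip_force":{"type":"number"}},"required":["moves"]}

```bash
mkdir -p pics; cat > h.py <<'E'
import numpy as np, cv2
from scipy.spatial.transform import Rotation as R
from rig import monitor, cams, workorder, robot
def cam(name):
    o=monitor.get_obs(); c=cams.camera(name); h,w=c["pixels"].shape[:2]
    f=h/2/np.tan(np.radians(c["fovy"])/2)
    c["K"]=np.array([[f,0,c["cx"]],[0,f,c["cy"]],[0,0,1.]]); c["D"]=np.array(c["dist_coeffs"],float)
    if "rvec" in c:
        Rm=cv2.Rodrigues(np.array(c["rvec"],float))[0]; c["R"]=Rm.T; c["o"]=-Rm.T@np.array(c["tvec"],float).ravel()
    else:
        T=np.eye(4); T[:3,:3]=R.from_quat(o["tool_rot"]).as_matrix(); T[:3,3]=o["position"]; T=T@np.array(c["hand_eye"]); c["R"]=T[:3,:3]; c["o"]=T[:3,3]
    return c
def rays(c,uv):
    p=cv2.undistortPoints(np.array(uv,float).reshape(-1,1,2),c["K"],c["D"]).reshape(-1,2)
    return np.c_[p,np.ones(len(p))]
def plane(c,uv,z):
    d=rays(c,uv)@c["R"].T; return c["o"]+d*((z-c["o"][2])/d[:,2])[:,None]
def depth(c,uv):
    uv=np.array(uv).reshape(-1,2); z=c["range_z"][uv[:,1].astype(int),uv[:,0].astype(int)]
    return c["o"]+(rays(c,uv)*z[:,None])@c["R"].T
def proj(c,P):
    r=cv2.Rodrigues(c["R"].T)[0]; return cv2.projectPoints(np.array(P,float).reshape(-1,3),r,-c["R"].T@c["o"],c["K"],c["D"])[0].reshape(-1,2)
E
python3 - <<'E'
from h import *
for n in("top","side"):
    c=cam(n); cv2.imwrite(f"pics/{n}0.png",c["pixels"]); print(n,c["o"],c["R"][:,2])
o=monitor.get_obs(); print(o)
E
```

```text
top [0.48590569 0.01436617 1.09072019] [ 0.05765142  0.00681163 -0.99831354]
side [ 0.27061136 -1.02340731  1.18952245] [ 0.18523397  0.66987591 -0.71899558]
{'time': 0.1, 'q': array([ 1.11350482e+00,  5.28376053e-01,  1.43376619e+00, -1.77437397e-05,
        1.18140948e+00, -1.78556935e-01]), 'joint_velocities': array([ 0.00051954, -0.00255418, -0.00372685, -0.00141395,  0.00033671,
        0.00034044]), 'joint_torque': array([-6.08716782e-04, -4.40986991e+01, -1.77149338e+01,  6.34130090e-02,
        5.34204463e-02, -3.93535674e-05]), 'position': array([0.1716891 , 0.60029856, 0.23567025]), 'tool_rot': array([ 1.38913156e-01,  9.90304082e-01, -9.33013035e-04, -2.98405411e-04]), 'ft_force': array([0.60977811, 0.44516131, 0.46218857]), 'moment': array([ 0.00524355,  0.00527005, -0.02106909]), 'grip_force': 0.0, 'grip_width': 0.08703318061842868}
```

View pics/top0.png

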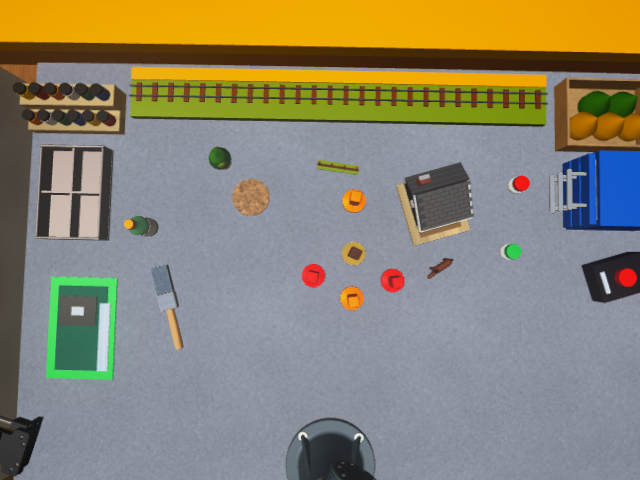

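View pics/side0.png

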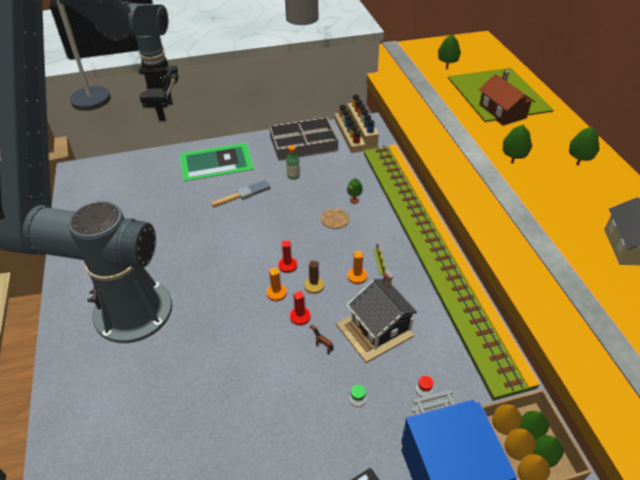

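Candidates: dark handle on brass foot at top (354,253) / side (314,276). Look-alikes are orange at (354,201) and (351,298), and red at (313,275) and (392,281). I choose the dark/brass one. The mat is at (251,197), the house roof at ~(442,207), the horse at (440,267) and the fence at (338,167).

```bash
python3 - <<'E'
from h import *
c=cam("top"); im=c["pixels"]; hsv=cv2.cvtColor(im,cv2.COLOR_BGR2HSV)
a=cv2.resize(im[225:285,320:390],None,fx=5,fy=5,interpolation=cv2.INTER_CUBIC)
b=cv2.resize(im[155:255,385:485],None,fx=3,fy=3,interpolation=cv2.INTER_CUBIC)
cv2.imwrite("pics/crop.png",np.hstack([a,b]))
# handle top: dark
def big(m,x0,y0,x1,y1):
    k=np.zeros(m.shape,np.uint8);k[y0:y1,x0:x1]=m[y0:y1,x0:x1]
    cs=cv2.findContours(k.astype(np.uint8),0,2)[0]; return max(cs,key=cv2.contourArea)
ct=big((hsv[...,2]<95).astype(np.uint8),335,238,374,270); r=cv2.minAreaRect(ct);print(r)
P=plane(c,cv2.boxPoints(r),.095);print("handle",P,P.mean(0))
br=((hsv[...,0]>12)&(hsv[...,0]<35)&(hsv[...,1]>90)|(hsv[...,2]<95)).astype(np.uint8)
ct=big(br,335,235,374,270);(x,y),rad=cv2.minEnclosingCircle(ct);print("foot",x,y,rad,plane(c,[(x,y),(x+rad,y)],.012), depth(c,[(x,y)]))
m=((hsv[...,1]>40)&(hsv[...,0]<25)).astype(np.uint8)
ct=big(m,225,172,280,225);e=cv2.fitEllipse(ct);(x,y)=e[0];print("mat",e,plane(c,[(x,y),(x+e[1][0]/2,y)],.006),depth(c,[(x,y)]))
# roof
v,u=np.mgrid[165:245,395:480]; uv=np.c_[u.ravel(),v.ravel()];D=depth(c,uv)
for name in("top","side"):
    if name=="side":
        c=cam("side");v,u=np.mgrid[270:360,335:425];uv=np.c_[u.ravel(),v.ravel()];D=depth(c,uv)
    ok=(D[:,2]>.06)&(D[:,2]<.17);Q=D[ok];print(name,len(Q))
    best=None;rng=np.random.default_rng(0)
    for i in range(2000):
        p=Q[rng.choice(len(Q),3,False)];n=np.cross(p[1]-p[0],p[2]-p[0]);n/=np.linalg.norm(n)+1e-12;n*=np.sign(n[2]+1e-12)
        if n[0]>-.2 or not .8<n[2]<.93: continue
        inl=abs((Q-p[0])@n)<.003
        if best is None or inl.sum()>best.sum():best=inl
    S=Q[best];m0=S.mean(0);n=np.linalg.svd(S-m0)[2][2];n*=np.sign(n[2])
    ey=np.cross([0,0,1],-np.r_[n[:2],0]);ey/=np.linalg.norm(ey);ex=np.cross(ey,n)
    L=np.c_[(S-m0)@ex,(S-m0)@ey]
    lo,hi=np.percentile(L,[1,99],axis=0);ctr=m0+ex*(lo+hi)[0]/2+ey*(lo+hi)[1]/2
    print(best.sum(),"n",n,"tilt",np.degrees(np.arccos(n[2])),"yaw",np.degrees(np.arctan2(-n[1],-n[0])),"mean",m0,"size",hi-lo,"ctr",ctr)
    box=cv2.boxPoints(cv2.minAreaRect(L.astype(np.float32)));print(cv2.minAreaRect(L.astype(np.float32)))
E
```

```text
((350.0, 251.00001525878906), (1.3130645751953125, 8.928838729858398), 23.198591232299805)
handle [[ 0.48852254 -0.02930647  0.095     ]
 [ 0.50664011 -0.03667371  0.095     ]
 [ 0.50556406 -0.03933754  0.095     ]
 [ 0.48744892 -0.03196822  0.095     ]] [ 0.49704391 -0.03432148  0.095     ]
foot 353.0454406738281 253.0454559326172 11.677769660949707 [[ 0.49327638 -0.04568746  0.012     ]
 [ 0.49386887 -0.07337065  0.012     ]] [[ 0.49270501 -0.04103213  0.09562184]]
mat ((250.52508544921875, 196.82720947265625), (36.323341369628906, 36.54329299926758), 77.6395034790039) [[0.62305893 0.20291549 0.006     ]
 [0.62395744 0.15917558 0.006     ]] [[0.62304389 0.20289481 0.00611899]]
top 3259
2022 n [-0.47720957 -0.14298831  0.86707864] tilt 29.87908676865535 yaw 16.680014101568133 mean [ 0.59983534 -0.23626492  0.10284417] size [0.09424676 0.12187435] ctr [ 0.59951459 -0.23687511  0.10256702]
((0.008445389568805695, -0.0012993738055229187), (0.11615987122058868, 0.12593521177768707), 0.3334243595600128)
side 2429
1337 n [-0.47439516 -0.13735671  0.86952997] tilt 29.595935232455247 yaw 16.14788158111123 mean [ 0.60045961 -0.23730147  0.10293351] size [0.10538036 0.12268566] ctr [ 0.60384732 -0.23438049  0.10524318]
((0.014320921152830124, 0.0018188506364822388), (0.12831315398216248, 0.12675593793392181), 89.17141723632812)
```

View pics/crop.png

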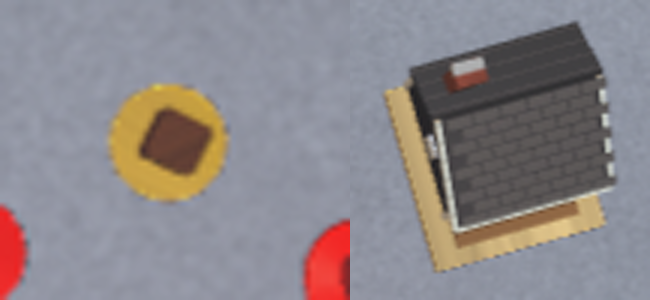

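The crop confirms a dark square handle on a brass foot, edges about 22° off the axes. The roof is at about (0.600,-0.237,0.103), tilted 30° and yawed about 16.5°. Moving over the tamper.

Request:
send_rows --moves '[0.6,1.8,-3.6,0,0,0,0,0.6,3.6,-7.2,0,0,0,0,0.6,5.4,-10.8,0,0,0,0,0.6,7.2,-14.4,0,0,0,-0.05,0.6,9,-18,0,0,0,-0.1]' --grip_force 40

```text
time: 0.62
position: [0.2622, 0.4192, 0.2364]
tool_rot: [0.189, 0.982, -0.0, 0.0]
ft_force: [0.8, 0.7, 0.8]
grip_width: 0.0616
grip_force: 0.0
```

Request:
send_rows --moves '[0.6,1.8,-3.6,0,0,0,0,0.6,3.6,-7.2,0,0,0,0,0.6,5.4,-10.8,0,0,0,0,0.6,7.2,-14.4,0,0,0,0,0.6,9,-18,0,0,0,0]'

```text
time: 1.03
position: [0.3524, 0.2391, 0.2367]
tool_rot: [0.188, 0.982, 0.0, 0.0]
ft_force: [-0.2, 1.0, -0.9]
grip_width: 0.0524
grip_force: 0.0
```

Request:
send_rows --moves '[0.6,1.8,-3.6,0,0,0,0,0.6,3.6,-7.2,0,0,0,0,0.6,5.4,-10.8,0,0,0,0,0.6,7.2,-14.4,0,0,0,0,0.6,9,-18,0,0,0,0]'

```text
time: 1.45
position: [0.4424, 0.0589, 0.2367]
tool_rot: [0.188, 0.982, 0.0, 0.0]
ft_force: [0.1, 0.5, -0.3]
grip_width: 0.0525
grip_force: 0.0
```

Request:
send_rows --moves '[0.6,1.7,-3.6,0,0,0,0,0.6,3.4,-7.2,0,0,0,0,0.6,5.1,-10.6,0,0,0,0,0.6,5.1,-10.6,0,0,0,0,0.6,5.1,-10.6,0,0,0,0]'

```text
time: 1.87
position: [0.4938, -0.0471, 0.2363]
tool_rot: [0.19, 0.982, 0.0, 0.0]
ft_force: [-0.3, 0.7, -0.4]
grip_width: 0.0522
grip_force: 0.0
```

```bash
python3 - <<'E'
from h import *
o=monitor.get_obs();print(o["position"],R.from_quat(o["tool_rot"]).as_matrix(),o["q"],o["grip_width"])
c=cam("wrist");cv2.imwrite("pics/w1.png",c["pixels"]);print(c["o"],c["R"][:,2],proj(c,[[.493,-.0455,.095],[.493,-.0455,.012]]))
E
```

```text
[ 0.49376713 -0.04706929  0.23634929] [[-9.27662250e-01  3.73420264e-01  2.37023204e-04]
 [ 3.73420293e-01  9.27662264e-01  8.85704063e-05]
 [-1.86803498e-04  1.70672697e-04 -9.99999968e-01]] [-3.20834588e-01  3.55044779e-01  1.75022915e+00  1.84555838e-04
  1.03612174e+00 -1.50903165e+00] 0.052231902150773925
[ 0.42901446 -0.02055408  0.38445809] [ 0.2370376  -0.09505536 -0.966839  ] [[321.01901273 235.00936268]
 [320.79640629 213.71103403]]
```

View pics/w1.png

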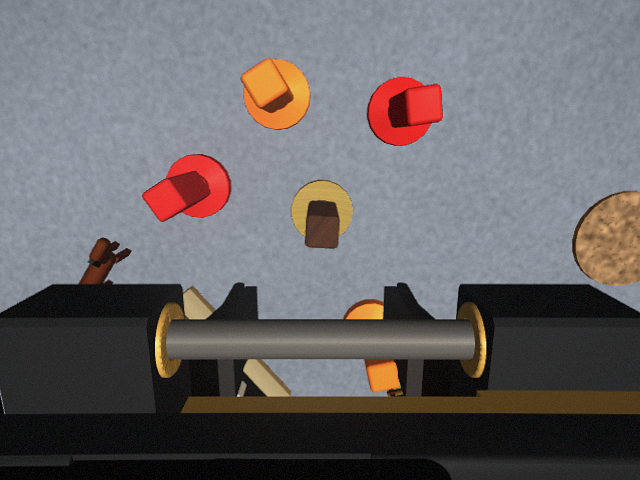

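Wrist view: the handle top is centred at about (322,234) and the foot at (322,211), matching the projection. The handle sides line up with the fingers. Quick fit before descending.

```bash
python3 - <<'E'
from h import *
c=cam("wrist");im=c["pixels"];hsv=cv2.cvtColor(im,cv2.COLOR_BGR2HSV)
win=np.zeros(im.shape[:2],bool);win[165:265,270:370]=1
m=win&(hsv[...,1]>70)
(x,y),r=cv2.minEnclosingCircle(np.argwhere(m&(np.mgrid[:480,:640][0]<212))[:,::-1].astype(np.float32));
b=np.argwhere(m&(hsv[...,2]>100))[:,::-1];l,rr=b[:,0].min(),b[:,0].max();t=b[:,1].min()
print("foot l,r,t",l,rr,t,plane(c,[(l,212),(rr,212)],.012), plane(c,[((l+rr)/2,t)],.012))
D=depth(c,np.argwhere(win)[:,::-1]);P=D[(D[:,2]>.088)&(D[:,2]<.1)]
q=cv2.minAreaRect((P[:,:2]*1000).astype(np.float32));print("handle",len(P),q,P.mean(0))
q=cv2.minAreaRect((D[(D[:,2]>.007)&(D[:,2]<.016)][:,:2]*1000).astype(np.float32));print("foot",q)
E
```

```text
foot l,r,t 290 351 182 [[ 0.4795892  -0.0687891   0.012     ]
 [ 0.49994531 -0.01790813  0.012     ]] [[ 0.46489328 -0.03340736  0.012     ]]
handle 1104 ((491.2511291503906, -43.88587188720703), (24.036174774169922, 24.15867042541504), 65.16944122314453) [ 0.49032642 -0.04353529  0.09446128]
foot ((488.7695617675781, -42.868656158447266), (55.048011779785156, 49.6082763671875), 66.58535766601562)
```

Request:
send_rows --moves '[0.6,-0.2,0.25,-3.5,0,0,-0.05,0.6,-0.2,0.25,-7,0,0,-0.05,0.6,-0.2,0.25,-10.5,0,0,-0.05,0.6,-0.2,0.25,-14,0,0,-0.05,0.6,-0.2,0.25,-16.9,0,0,-0.05]'

```text
time: 2.38
position: [0.4893, -0.0404, 0.066]
tool_rot: [0.211, 0.977, 0.0, -0.001]
ft_force: [-0.5, -1.0, -0.1]
grip_width: 0.0522
grip_force: 0.0
```

Request:
send_rows --moves '[0.6,0,0,0,0,0,0,0.2,0,0,0,0,0,0,0.2,0,0,0,0,0,0,0.1,0,0,0,0,0,0,0.1,0,0,0,0,0,0]'

```text
time: 2.8
position: [0.4922, -0.0427, 0.0696]
tool_rot: [0.212, 0.977, -0.0, 0.002]
ft_force: [0.0, -0.3, -0.6]
grip_width: 0.0332
grip_force: 0.0
```

Request:
send_rows --moves '[0.1,0,0,0,0,0,0,0.1,0,0,0,0,0,0,0.1,0,0,0,0,0,0]'

```text
time: 3.05
position: [0.4916, -0.0429, 0.0687]
tool_rot: [0.213, 0.977, -0.0, 0.001]
ft_force: [-1.2, 0.3, 6.6]
grip_width: 0.0238
grip_force: 40.0
```

Request:
send_rows --moves '[0.1,0,0,1,0,0,0,0.1,0,0,4,0,0,0,0.1,0,0,7.5,0,0,0,0.1,0,0,11,0,0,0,0.1,0,0,14,0,0,0]'

```text
time: 3.47
position: [0.4905, -0.0425, 0.2098]
tool_rot: [0.213, 0.977, 0.0, 0.0]
ft_force: [1.0, -0.1, -2.3]
grip_width: 0.0238
grip_force: 40.0
```

Request:
send_rows --moves '[0.1,0,0,1,0,0,0,0.1,0,0,3,0,0,0,0.1,0,0,4,0,0,0,0.1,0,0,4,0,0,0,0.1,0,0,4,0,0,0]'

```text
time: 3.88
position: [0.4906, -0.0425, 0.248]
tool_rot: [0.213, 0.977, -0.0, 0.0]
ft_force: [-0.1, 0.9, -1.6]
grip_width: 0.024
grip_force: 40.0
```

```bash
python3 - <<'E'
from h import *
o=monitor.get_obs();print(o["position"],o["ft_force"],o["moment"],o["grip_width"],o["q"])
c=cam("wrist");im=c["pixels"].copy()
Rm=R.from_quat(o["tool_rot"]).as_matrix()
P=o["position"]
for d,col in((.0265,(0,255,0)),(-.0565,(0,0,255)),(-.0685,(255,0,0))):
    p=proj(c,[P-Rm[:,2]*d]);cv2.circle(im,tuple(int(v) for v in p[0]),3,col,-1);print(d,p)
cv2.imwrite("pics/w2.png",im)
E
```

```text
[ 0.49060741 -0.04254857  0.24796886] [-0.14062346  0.94734915 -1.64213138] [0.0178365 0.0285963 0.0075563] 0.02395930812494176 [-3.13892009e-01  3.34186983e-01  1.74465522e+00  4.60388721e-05
  1.06210592e+00 -1.45581188e+00]
0.0265 [[318.70687214 359.17438486]]
-0.0565 [[319.20101881 275.64296443]]
-0.0685 [[319.24348865 268.45647021]]
```

View pics/w2.png

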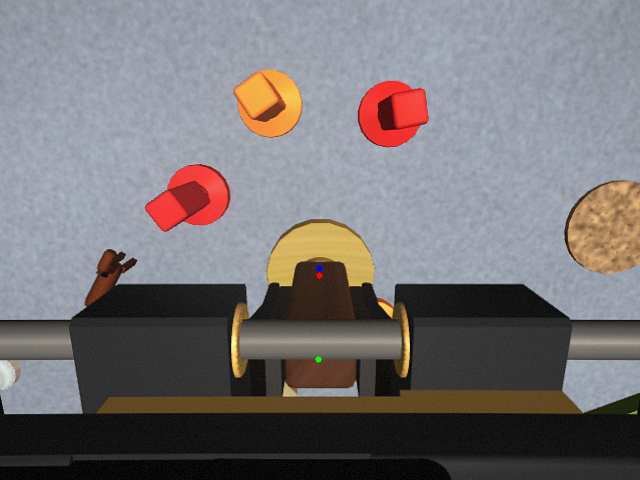

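Wrist view: tamper held; foot spans u 267–374, its far rim at v=220. I'll check the held tilt against the prediction and work out the approach.

```bash
python3 - <<'E'
from h import *
c=cam("wrist");o=monitor.get_obs();T=R.from_quat(o["tool_rot"]).as_matrix();P=o["position"]
t=np.linspace(0,2*np.pi,73)
for h in(.0685,.0705):
  for tilt in(-3,0,3):
    a=np.radians(tilt);z=T[:,2]*np.cos(a)+T[:,0]*np.sin(a);x=np.cross(T[:,1],z)
    ctr=P-T[:,2]*.005+z*(.005+h-.012)
    e=proj(c,ctr+.028*(np.outer(np.cos(t),x)+np.outer(np.sin(t),T[:,1])))
    print(h,tilt,e.min(0).round(1),e.max(0).round(1),e[e[:,0].argmin()].round(1))
im=c["pixels"];hsv=cv2.cvtColor(im,cv2.COLOR_BGR2HSV)
m=(hsv[...,0]>15)&(hsv[...,0]<32)&(hsv[...,1]>90);m[285:]=0;m[:200]=0;m[:,:255]=0;m[:,385:]=0
p=np.argwhere(m);print(p.min(0),p.max(0),"l row",p[p[:,1]==p[:,1].min()][:,0])
n=np.array([-.479,-.142,.866]);n/=np.linalg.norm(n);S=np.array([.600,-.237,.1027])
for d in(.04,.0,-.01):print(d,"TCP",S+n*(.0685+d),"shift cm",100*(S+n*(.0685+d)-P))
print(np.degrees(np.arccos(-T[2,2])),"rotvec",np.arccos(n[2])*np.cross([0,0,1],n)/np.linalg.norm(n[:2]),R.from_matrix(T).as_rotvec())
E
```

```text
0.0685 -3 [264.9 227.4] [373.3 331.7] [264.9 280.9]
0.0685 0 [264.7 221.6] [373.5 324.9] [264.7 275. ]
0.0685 3 [264.5 215.9] [373.7 318.2] [264.5 269.1]
0.0705 -3 [265.4 226.8] [372.8 330.2] [265.4 279.8]
0.0705 0 [265.2 220.8] [373.  323.3] [265.2 273.7]
0.0705 3 [265.  214.9] [373.3 316.4] [265.  267.7]
[219 267] [284 374] l row [267 268 269 270 271 272 273 274 275 276 277 278]
0.04 TCP [ 0.54801709 -0.25241038  0.19668163] shift cm [  5.80463903 -21.00565195  -5.0037313 ]
0.0 TCP [ 0.5671813  -0.24672914  0.16203403] shift cm [  7.72105973 -20.43752724  -8.4684919 ]
-0.01 TCP [ 0.57197235 -0.24530882  0.15337212] shift cm [  8.2001649  -20.29549606  -9.33468205]
0.13295601167806606 rotvec [ 0.14872599 -0.50168837  0.        ] [-6.68062551e-01 -3.06737923e+00 -4.12172767e-04]
```

Request:
send_rows --moves '[0.1,0.6,-2.1,0,0.015,-0.05,0,0.1,1.2,-4.2,0,0.03,-0.1,0,0.1,1.8,-6.3,0,0.045,-0.15,0,0.1,2.4,-8.4,0,0.06,-0.2,0,0.1,2.9,-10.5,0,0.0745,-0.251,0]'

```text
time: 4.4
position: [0.5195, -0.1482, 0.2463]
tool_rot: [0.211, 0.969, 0.064, 0.114]
ft_force: [0.4, -0.6, -2.6]
grip_width: 0.0239
grip_force: 40.0
```

Request:
send_rows --moves '[0.1,0.6,-2.1,-0.5,0.015,-0.05,0,0.1,1.2,-4.2,-1.5,0.03,-0.1,0,0.1,1.8,-6.3,-2.5,0.045,-0.15,0,0.1,2.4,-8.4,-3.7,0.06,-0.2,0,0.1,2.9,-10.5,-5,0.0745,-0.251,0]'

```text
time: 4.82
position: [0.5486, -0.2535, 0.1961]
tool_rot: [0.206, 0.944, 0.125, 0.227]
ft_force: [0.9, 0.9, -2.7]
grip_width: 0.0237
grip_force: 40.0
```

Request:
send_rows --moves '[0.1,0,0,0,0,0,0,0.1,0,0,0,0,0,0,0.1,0,0,0,0,0,0,0.1,0,0,0,0,0,0]'

```text
time: 5.15
position: [0.5488, -0.2514, 0.1974]
tool_rot: [0.205, 0.944, 0.125, 0.226]
ft_force: [0.3, 0.0, -1.7]
grip_width: 0.0238
grip_force: 40.0
```

```bash
python3 - <<'E'
from h import *
o=monitor.get_obs();T=R.from_quat(o["tool_rot"]).as_matrix();P=o["position"]
n=np.array([-.479,-.142,.866]);n/=np.linalg.norm(n);S=np.array([.600,-.237,.1027]);ex=np.array([.866*np.cos(.288),.866*np.sin(.288),.5]);ey=np.cross(n,ex)
d=P-S;print(P,"local",d@ex,d@ey,d@n,"z",T[:,2],"err rotvec deg",np.degrees(np.cross(-T[:,2],n)),o["ft_force"],o["q"])
c=cam("side")
q=proj(c,[S+ex*a+ey*b for a,b in((-.045,-.06),(-.045,.06),(.045,.06),(.045,-.06))]+[S,P+T[:,2]*.0685,P-T[:,2]*.0265])
im=c["pixels"].copy();x0,y0=310,210;im=cv2.resize(im[y0:y0+160,x0:x0+160],None,fx=3.5,fy=3.5,interpolation=cv2.INTER_CUBIC)
for p in q: cv2.circle(im,tuple(int(v) for v in (p-[x0,y0]+.5)*3.5),3,(0,255,0),-1)
cv2.imwrite("pics/s2.png",im)
E
```

```text
[ 0.54876176 -0.25137172  0.19737825] local 0.0012592554836699105 0.0007843687857681909 0.10859910407147927 z [ 0.47818856  0.14373693 -0.86641526] err rotvec deg [-0.0828227  -0.05167026 -0.0542832 ] [ 0.338466    0.03114814 -1.69665609] [-0.84385809  0.48341577  1.81129284  0.72630254  0.75031072 -2.50595373]
```

View pics/s2.png

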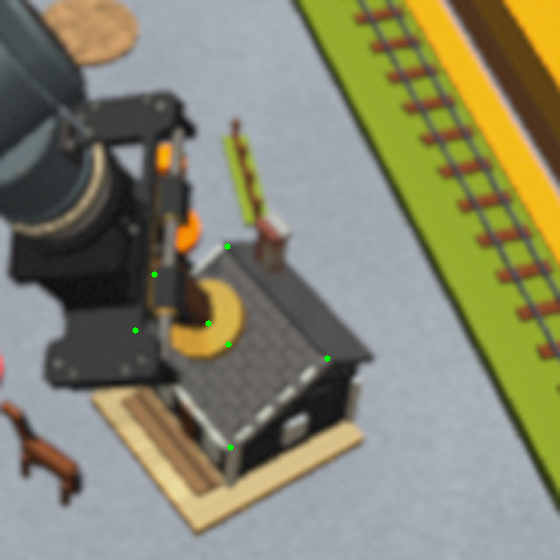

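Side crop: the panel corners (228,245), (327,358) and (230,447) fall on the drawn model. The foot hovers squarely over the middle, clear of the chimney. Now pressing in along the normal.

Request:
send_rows --moves '[0.1,0.48,0.14,-0.87,0,0,0,0.1,0.96,0.28,-1.73,0,0,0,0.1,1.44,0.43,-2.6,0,0,0,0.1,1.68,0.5,-3.03,0,0,0,0.1,1.68,0.5,-3.03,0,0,0]'

```text
time: 5.62
position: [0.5658, -0.2464, 0.1655]
tool_rot: [0.205, 0.944, 0.126, 0.226]
ft_force: [-0.1, -0.4, -2.2]
grip_width: 0.0243
grip_force: 40.0
```

Request:
send_rows --moves '[0.1,0.1,0.03,-0.17,0,0,0,0.1,0.2,0.06,-0.35,0,0,0,0.1,0.29,0.09,-0.52,0,0,0,0.1,0.38,0.11,-0.69,0,0,0,0.1,0.48,0.14,-0.87,0,0,0]'

```text
time: 6.03
position: [0.5705, -0.2464, 0.1591]
tool_rot: [0.205, 0.944, 0.125, 0.227]
ft_force: [-3.3, -0.3, 3.8]
grip_width: 0.024
grip_force: 40.0
```

Request:
send_rows --moves '[0.1,0.06,0.02,-0.1,0,0,0,0.1,0.12,0.04,-0.21,0,0,0,0.1,0.17,0.05,-0.3,0,0,0,0.1,0.17,0.05,-0.3,0,0,0]'

```text
time: 6.37
position: [0.5722, -0.2459, 0.156]
tool_rot: [0.205, 0.944, 0.125, 0.227]
ft_force: [-4.7, 0.7, 5.8]
grip_width: 0.0236
grip_force: 40.0
```

Request:
send_rows --moves '[0.1,0.06,0.02,-0.1,0,0,0,0.1,0.12,0.04,-0.21,0,0,0,0.1,0.17,0.05,-0.3,0,0,0,0.1,0.17,0.05,-0.3,0,0,0]'

```text
time: 6.7
position: [0.5733, -0.2456, 0.1545]
tool_rot: [0.205, 0.944, 0.124, 0.227]
ft_force: [-12.4, -0.5, 16.1]
grip_width: 0.024
grip_force: 40.0
```

```bash
cat > p.py <<'E'
from h import *
o=monitor.get_obs();T=R.from_quat(o["tool_rot"]).as_matrix();P=o["position"]
n=np.array([-.479,-.142,.866]);n/=np.linalg.norm(n);S=np.array([.600,-.237,.1027]);ex=np.array([.866*np.cos(.288),.866*np.sin(.288),.5]);ey=np.cross(n,ex)
d=P-S;F=o["ft_force"]+[0,0,1.7];print("local mm",1000*np.array([d@ex,d@ey,d@n-.0685]),"err deg",np.degrees(np.cross(-T[:,2],n)),"F",F@ex,F@ey,F@n,"M",o["moment"],o["grip_width"])
E
python3 p.py
```

```text
local mm [ 1.56430574 -0.65996283 -9.60295071] err deg [0.01669729 0.07390458 0.02135387] F -1.5052560047652523 3.0869369297982674 21.451363648114874 M [0.23644195 1.19628559 0.35905264] 0.02399463729546902
```

Request:
send_rows --moves '[0.1,0,0,0,0,0,0,0.1,0,0,0,0,0,0,0.1,0,0,0,0,0,0,0.1,0,0,0,0,0,0,0.1,0,0,0,0,0,0]'

```text
time: 7.12
position: [0.5733, -0.2456, 0.1545]
tool_rot: [0.205, 0.944, 0.124, 0.227]
ft_force: [-13.4, -1.7, 16.8]
grip_width: 0.0239
grip_force: 40.0
```

Request:
send_rows --moves '[0.1,0,0,0,0,0,0,0.1,0,0,0,0,0,0,0.1,0,0,0,0,0,0,0.1,0,0,0,0,0,0,0.1,0,0,0,0,0,0]'

```text
time: 7.53
position: [0.5732, -0.2456, 0.1545]
tool_rot: [0.205, 0.944, 0.124, 0.227]
ft_force: [-13.0, -1.0, 16.0]
grip_width: 0.0234
grip_force: 40.0
```

```bash
cat >> p.py <<'E'
for name in("side","top","wrist"):
    c=cam(name);v,u=np.mgrid[0:480,0:640];D=depth(c,np.c_[u.ravel(),v.ravel()])-S
    L=np.c_[D@ex,D@ey,D@n]
    m=(abs(L[:,0])<.042)&(abs(L[:,1])<.057)&(L[:,2]<-.002)&(L[:,2]>-.02)
    if m.sum()<30:print(name,m.sum());continue
    Q=L[m];r=np.hypot(Q[:,0],Q[:,1]);Q=Q[r>.034]
    for _ in range(3):
        co=np.linalg.lstsq(np.c_[Q[:,:2],np.ones(len(Q))],Q[:,2],rcond=None)[0];e=Q[:,2]-np.c_[Q[:,:2],np.ones(len(Q))]@co;Q=Q[abs(e)<.0025]
    print(name,len(Q),"tilt deg",np.degrees(co[:2]),"depth mm",co[2]*1000)
E
python3 p.py
```

```text
local mm [ 1.54313202 -0.67517972 -9.6062704 ] err deg [0.02302263 0.0794024  0.02575402] F -2.168802243164256 2.747783340696432 21.6334955073403 M [0.32796543 1.18044027 0.34506477] 0.02340228400317478
side 385 tilt deg [ 0.59021681 -0.50335845] depth mm -9.905833298596557
top 609 tilt deg [0.49710573 0.40476893] depth mm -9.984421820619488
wrist 13436 tilt deg [-0.1520421   0.04444371] depth mm -9.604558703012101
```

The panel is fully home (−9.6 to −10 mm), true within 0.6°, and has been held for over a second. Backing off along the normal.

Request:
send_rows --moves '[0.1,-0.2,-0.06,0.35,0,0,0,0.1,-0.48,-0.14,0.87,0,0,0,0.1,-0.8,-0.24,1.45,0,0,0,0.1,-1.6,-0.47,2.85,0,0,0,0.1,-2.6,-0.78,4.7,0,0,0]'

```text
time: 8.1
position: [0.5474, -0.2524, 0.1984]
tool_rot: [0.206, 0.944, 0.126, 0.225]
ft_force: [-0.4, -0.3, -2.5]
grip_width: 0.0236
grip_force: 40.0
```

Request:
send_rows --moves '[0.1,0,0,2,0,0,0,0.1,0,0,4,-0.015,0.05,0,0.1,-0.5,2,5,-0.04,0.13,0,0.1,-1,4,5,-0.06,0.2,0,0.1,-1.5,7,5,-0.0745,0.251,0]'

```text
time: 8.52
position: [0.5345, -0.1851, 0.2513]
tool_rot: [0.212, 0.969, 0.06, 0.116]
ft_force: [0.3, 0.8, -2.6]
grip_width: 0.0239
grip_force: 40.0
```

Request:
send_rows --moves '[0.1,0,3,0,-0.015,0.05,0,0.1,0,6,0,-0.03,0.1,0,0.1,0,9,0,-0.045,0.15,0,0.1,0,12,0,-0.06,0.2,0,0.1,0,15,0,-0.0745,0.251,0]'

```text
time: 8.93
position: [0.5328, -0.0313, 0.2495]
tool_rot: [0.213, 0.977, -0.001, -0.001]
ft_force: [0.6, 0.5, -1.3]
grip_width: 0.0237
grip_force: 40.0
```

Request:
send_rows --moves '[0.1,0,0,0,0,0,0,0.1,0,0,0,0,0,0,0.1,0,0,0,0,0,0]'

```text
time: 9.18
position: [0.533, -0.0329, 0.2492]
tool_rot: [0.212, 0.977, -0.0, -0.0]
ft_force: [-0.0, -0.8, -2.6]
grip_width: 0.0242
grip_force: 40.0
```

```bash
python3 - <<'E'
from h import *
o=monitor.get_obs();T=R.from_quat(o["tool_rot"]).as_matrix();P=o["position"];print(P,T,o["q"],o["ft_force"])
print("rot fix",np.cross(T[:,2],[0,0,-1]),"shift to mat cm",100*(np.array([.623,.203,.25])-P))
E
```

```text
[ 0.53299696 -0.03290161  0.24917429] [[-9.09842991e-01  4.14952681e-01 -6.70079965e-05]
 [ 4.14952681e-01  9.09842993e-01  2.58559595e-06]
 [ 6.20396561e-05 -2.54526615e-05 -9.99999998e-01]] [-2.71029973e-01  3.89555533e-01  1.64583041e+00 -1.72794572e-05
  1.10627197e+00 -1.41392776e+00] [-0.00886596 -0.77861645 -2.59427792]
rot fix [-2.58559595e-06 -6.70079965e-05 -0.00000000e+00] shift to mat cm [ 9.00030439 23.59016064  0.08257113]
```

Request:
send_rows --moves '[0.1,1,2.5,0,0,0,0,0.1,2.2,5.5,0,0,0,0,0.1,3.4,8.8,0,0,0,0,0.1,4.5,11.8,0,0,0,0,0.1,5.6,14.8,0,0,0,0]'

```text
time: 9.6
position: [0.5896, 0.1143, 0.2493]
tool_rot: [0.214, 0.977, 0.0, -0.0]
ft_force: [0.5, -0.1, -2.3]
grip_width: 0.0238
grip_force: 40.0
```

Request:
send_rows --moves '[0.1,1.2,3,0,0,0,0,0.1,2.4,6,-1,0,0,0,0.1,3.4,8.8,-4,0,0,0,0.1,3.4,8.8,-8,0,0,0,0.1,3.4,8.8,-11,0,0,0]'

```text
time: 10.02
position: [0.6233, 0.2029, 0.1372]
tool_rot: [0.213, 0.977, 0.0, -0.0]
ft_force: [-1.3, -0.8, -3.3]
grip_width: 0.0238
grip_force: 40.0
```

Request:
send_rows --moves '[0.1,0,0,0,0,0,0,0.1,0,0,0,0,0,0,0.1,0,0,0,0,0,0]'

```text
time: 10.27
position: [0.6247, 0.2017, 0.1411]
tool_rot: [0.214, 0.977, 0.001, 0.001]
ft_force: [1.4, 1.0, -1.4]
grip_width: 0.0238
grip_force: 40.0
```

```bash
python3 - <<'E'
from h import *
o=monitor.get_obs();P=o["position"];print(P,o["ft_force"])
c=cam("wrist");im=c["pixels"].copy();t=np.linspace(0,2*np.pi,40)
for ctr,r,col in(([.623,.203,.006],.045,(0,255,0)),(P-[0,0,.0565],.028,(255,0,0))):
    for p in proj(c,np.array(ctr)+r*np.c_[np.cos(t),np.sin(t),0*t]):
        cv2.circle(im,tuple(int(v) for v in p),1,col,-1)
cv2.imwrite("pics/w3.png",im)
E
```

```text
[0.62470048 0.20170859 0.14108675] [ 1.35489505  1.04020918 -1.36617537]
```

View pics/w3.png

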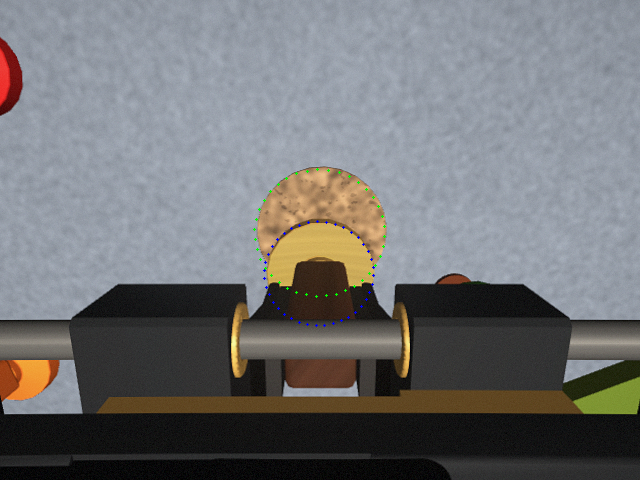

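The mat (256–386, 166…) and the foot (267–374, top 220) both match the predicted rings, so it is centred. Lowering.

Request:
send_rows --moves '[0.1,0,0,-2,0,0,0,0.1,0,0,-4,0,0,0,0.1,0,0,-5.5,0,0,0,0.1,0,0,-6,0,0,0,0.1,0,0,-6,0,0,0]'

```text
time: 10.73
position: [0.6236, 0.2025, 0.0804]
tool_rot: [0.213, 0.977, 0.0, 0.001]
ft_force: [-1.3, 0.3, -1.5]
grip_width: 0.0237
grip_force: 40.0
```

Request:
send_rows --moves '[0.1,0,0,-0.1,0,0,0,0.1,0,0,-0.2,0,0,0,0.1,0,0,-0.3,0,0,0,0.1,0,0,-0.4,0,0,0,0.1,0,0,-0.4,0,0,0]'

```text
time: 11.15
position: [0.6232, 0.203, 0.076]
tool_rot: [0.213, 0.977, 0.0, 0.0]
ft_force: [-0.8, 0.7, -2.5]
grip_width: 0.0237
grip_force: 40.0
```

Request:
send_rows --moves '[0.1,0,0,-0.1,0,0,0,0.1,0,0,-0.1,0,0,0,0.1,0,0,-0.1,0,0,0]'

```text
time: 11.4
position: [0.6232, 0.2031, 0.0748]
tool_rot: [0.213, 0.977, 0.0, 0.0]
ft_force: [-1.0, -1.0, 0.5]
grip_width: 0.0236
grip_force: 40.0
```

Request:
send_rows --moves '[0.1,0,0,-0.1,0,0,0,0.1,0,0,-0.1,0,0,0,0.1,0,0,-0.1,0,0,0]'

```text
time: 11.65
position: [0.6232, 0.2031, 0.0748]
tool_rot: [0.213, 0.977, 0.0, 0.0]
ft_force: [-1.6, -0.7, 4.4]
grip_width: 0.0238
grip_force: 40.0
```

Contact made. Opening gently, then lifting away.

Request:
send_rows --moves '[0.35,0,0,0,0,0,0,0.45,0,0,0,0,0,0,0.55,0,0,0,0,0,0,0.55,0,0,0,0,0,0,0.55,0,0,0,0,0,0]'

```text
time: 12.07
position: [0.6229, 0.2029, 0.0733]
tool_rot: [0.213, 0.977, -0.0, -0.0]
ft_force: [0.1, -0.1, -0.7]
grip_width: 0.0457
grip_force: 0.0
```

Request:
send_rows --moves '[0.55,0,0,1.5,0,0,0,0.55,0,0,4,0,0,0,0.55,0,0,8,0,0,0,0.55,0,0,12,0,0,0,0.55,0,0,15,0,0,0]'

```text
time: 12.48
position: [0.6238, 0.2031, 0.2265]
tool_rot: [0.213, 0.977, 0.001, 0.001]
ft_force: [1.4, 0.3, 0.3]
grip_width: 0.0477
grip_force: 0.0
```

Request:
send_rows --moves '[0.55,-3,0,0,0,0,0,0.55,-6,0,0,0,0,0,0.55,-9,0,0,0,0,0,0.55,-12,0,0,0,0,0,0.55,-12,0,0,0,0,0]'

```text
time: 12.9
position: [0.495, 0.2028, 0.2227]
tool_rot: [0.212, 0.977, -0.002, -0.005]
ft_force: [-0.7, -0.1, 1.3]
grip_width: 0.0481
grip_force: 0.0
```

```bash
python3 - <<'E'
from h import *
c=cam("side");cv2.imwrite("pics/s9.png",c["pixels"])
t=cam("top");S=np.array([.6,-.237,.1027]);print("roof centre",depth(t,proj(t,[S])))
w=cam("wrist")
for k in(t,w):
    u,v=np.meshgrid(range(640),range(480));D=depth(k,np.c_[u.ravel(),v.ravel()])
    m=(np.hypot(D[:,0]-.623,D[:,1]-.203)<.04)&(D[:,2]>.09)&(D[:,2]<.112);print(m.sum(),D[m].mean(0) if m.any() else "")
E
```

```text
roof centre [[ 0.60007405 -0.23716315  0.10205872]]
125 [0.62414424 0.19994519 0.1004173 ]
665 [0.61711079 0.20124015 0.0990067 ]
```

View pics/s9.png

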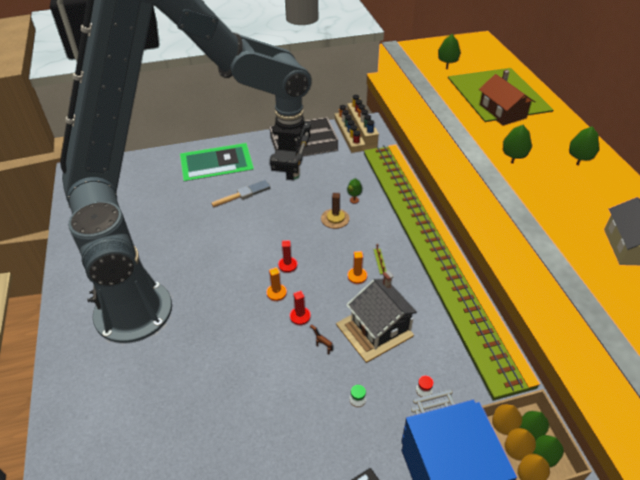

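The tamper stands upright in the middle of the mat at (335,213). The roof has sprung back and the bystanders have not moved. Handing in.

```bash
python3 -c "
from rig import workorder
print(workorder.hand_in())"
```

```text
the job is handed in; nothing more can be done
None
```

The roof was pressed fully home and true to its slope for about a second and sprang back; the tamper stands upright in the middle of the cork mat, the bystanders are where they were, and the job is handed in at about 13 s (no verdict was returned).

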